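Lock the battery hatch screw with the screwdriver

TASK

Lock the battery hatch on the grey box: take the red screwdriver out of its wooden block, set its bit in the slot of the sprung steel screw, press the screw gently down to its stop, and turn it clockwise while you keep it there, until it is locked with its slot at the green dots. Then put the screwdriver back upright in its block, let go, and leave everything else where it stands; turn the screw with the screwdriver only, never with the gripper.

Things in the scene. Friction and masses are not known exactly. Their poses are not given: they have to be found in the camera images.
- driver_grip (a point): middle of the screwdriver's red handle, on its axis, 92 mm above the tip and 28 mm below the top end. Handle: square, 24 x 24 mm, 60 mm long, black grip strips. Under it, 55 to 60 mm above the tip, a round black guard 30 mm wide; shank 8 mm thick; about 80 g. Own z points from bit to handle end (up at the start); own x and y are normal to the handle's flats
- driver_tip (a point): middle of the flat bit's lower edge, on the screwdriver's axis. The bit is 14 mm wide along its own x, 2 mm thick along its own y, over the last 12 mm; own z points up to the handle
- stand_hole (a point): centre of the mouth of the hole in the top of the screwdriver's wooden block (70 x 60 mm, 65 mm high, fixed). The hole is vertical, 20 mm wide, 60 mm deep, with a 2 mm chamfer; bit and shank hang in it and the guard rests on the block, so the tip is then 55 mm below this point
- slot (a point): middle of the slot's floor in the hatch screw's steel head (26 mm wide, axis vertical), 4.5 mm below the head's top; moves with the screw. The slot runs along its own x: 4.5 mm wide, 19 mm long, closed ends. The screw is in the middle of the fixed grey battery box (150 x 110 mm, 55 mm high) and stands 10 mm proud at the start; slot at the orange dots = open, at the green dots = locked
- screw (a joint): turn of the hatch screw, rad, clockwise seen from above: about 0 at the start (0.1 of play), in its lock notch from 1.1 to the end stop at 1.6; best left near 1.25. A lug blocks turning unless the screw is pressed to within about 1 mm of its bottom stop, and it must stay pressed all the way round; if let up early it is not locked
- screwdriver: the screwdriver; origin at the tip of its bit, same point and axes as driver_tip
- tape_roll: roll of tan tape lying flat, 100 mm wide, 25 mm high, loose bystander; origin under its centre
- jigger_large: steel double-cone jigger, 46 mm wide, 77 mm high, loose bystander; origin under its centre
- spice_pot_1: small glass spice pot with a steel lid, 58 mm wide, 61 mm high, loose bystander; origin under its centre
- jar_raisins: small jar of dried fruit, 72 mm wide, 116 mm high, loose bystander; origin under its centre
- filter_box: upright white and blue carton, 52 x 64 mm, 100 mm high, loose bystander; origin under its centre
- battery_box: fixed grey box with the hatch screw in its middle; origin under its centre, z up, slot along its x when open. The screw is sprung up with 2 N, plus 0.25 N per mm pressed. Its bottom stop lies 4 to 16 mm down, different each time and unseen: felt as a sudden hard rise from 3 to 6 N. A push of 7 to 10 N holds it there; over 15 N on the screw damages it. Let up when locked, it rises 2 to 3 mm and stays held

How it is judged:
By the outcome, as a careful person would: the job done as asked, in the order asked, and still so for the second after the job is handed in, with the robot touching nothing.
It also fails if it takes over 72 s, if anything falls off the work surface, if the arm or the gripper's body presses on something with over 40 N, if the wrist force passes 120 N, or if a joint passes its speed limit or range.

ROBOT

A 6-joint arm with a two-finger parallel gripper is mounted at the origin on a cart in front of the work surface, level with it; the furniture and walls round the work are solid. World frame = base frame: x ahead of the robot, y to its left, z up, the work surface at z = 0. Lengths are in m, angles in degrees, forces in N, time in s.
With the tool pointing down it reaches from about 0.4 to 0.825 m from the base axis. Payload 7 kg.
Tool frame: the origin (TCP) lies on the centre line of the jaws, within the pads' length; the fingertips stand 19 mm ahead of it and the grasp point (between the pads) is the TCP; z points along the fingers, y is the line along which they close (so a half turn about z gives the same grasp; the last joint's range is limited). The gripper opens to 88 mm and grips with 3 to 60 N. Pads are 19 mm wide; open, the fingers measure 130 mm over their backs; the gripper's body (78 mm by 193 mm) begins 47 mm behind the grasp point.
Start: joints at [88.7, 20.546, 0.682, 0, -70.136, -16.507], TCP at [0.206, 0.643, 0.246] pointing down, gripper open.
Joint ranges: [-176.03, 176.03], [-82.01, 121.73], [-58.28, 71.71], [-173.87, 95.51], [-174.79, -0.11], [-173.66, 173.66]. Speed limits (degrees/s): [136.94, 136.94, 172.46, 180, 180, 180].

INTERFACE

Orientations are given as [roll, pitch, yaw] about the fixed x, y, z axes, in that order (R = Rz(yaw) Ry(pitch) Rx(roll)).
In Python, from plant import * gives the robot as it stands. The module is installed in compiled form; this text tells all that it offers.
- The arm moves only by the tool play_rows, never from a script. Its argument "deltas" is a list of rows, each a list of 6 numbers: the shift along the world's x, y, z scaled (see below), then the turn, a rotation vector about the world's x, y, z scaled (see below). A call has 1 to 10 rows; each row shifts and turns the commanded pose from where the row before left it; what a row does not reach is not made up. The controller multiplies each number of a shift by 800 mm and each number of a turn by 180 degrees. A row lasts 1/10 s, in which the tool goes at most 50 mm and 8.59 degrees, less where a joint would pass 70% of its speed; a pose out of reach is approached as far as the arm can. A call with a number of a shift or a turn outside -1 to 1 is refused whole. A call with a gripper value outside its range is refused whole. "gripper" is the gripper command: -1 is shut, 1 is fully open, values between are in proportion, set as the call begins (left out, the last holds). The fingers move at their own pace and stop on an object; the grip force is fixed at half the most. Time passes only in rows, so rows that do not move let the fingers close. It gives the time, the measured TCP pose, the force, the opening and the grip force at its end, in the units of the state.
- get_obs(): the state, without advancing time (a new reading comes with each control period).
- snapshot(name): name is "scene" or "top" or "wrist"; returns (picture, depth): 420x560x3 uint8, blue, green, red; 420x560 float32, m along the optical axis (not along the pixel's ray), 0 where there is no reading.
- camera_model(name): a dict with "fx", "fy", "cx", "cy" (pixels), "world_to_cam" (4x4, takes a point from world to camera coordinates). Camera axes: x right, y down, z forward; pixel columns grow to the right and rows downward; lengths in m; the calibration is good to about 2 mm. A picture is of the moment at which its call begins: read the wrist's pose just before it. camera_model takes no time and is no camera call; for the wrist camera it gives the pose at the moment of the call.
- close_job(): hands the job in; it is judged then, once.
The state is a dict: "clock": time; "joint_pos": joint angles; "qvel": joint speeds; "tau": joint torques, N m; "tool_pos": TCP position; "orientation": TCP orientation; "force": force on the tool from outside, world axes, zero at the start; "moment": the same for the moment, N m; "opening": finger opening in m; "gripper_force": force on a finger pad.
Only numpy, scipy, OpenCV 4.12 (cv2) and the standard library are available. Lean on these libraries where they do the work, as an engineer would, in place of code of your own. Each camera call takes 0.05 s, during which the arm holds its last target. There are 200 camera calls.

## Working session

There is one attempt and no reset: what is moved stays moved. The work goes in short steps, Python scripts to look and compute and a tool call to move; the robot and the scene stay as the last step left them, time stands still between calls to the robot, and variables do not carry over. Pictures are saved under pics/ and viewed, at most 10 in all, crops included, and the job is handed in when it is done.

Besides the shell and the picture viewer there is one more tool, called after ">>>" as name([rows], argument=value, ...), one row to a line, values as JSON. play_rows: Moves the arm, as the interface text tells. Its arguments: {"type":"object","properties":{"deltas":{"type":"array","items":{"type":"array","items":{"type":"number","minimum":-1,"maximum":1}}},"gripper":{"type":"number"}},"required":["deltas"]}

```bash
mkdir -p pics
cat > h.py <<'E'
from plant import *
import numpy as np, cv2
def snap(n):
    m=camera_model(n); p,d=snapshot(n); np.savez(f'{n}.npz',p=p,d=d,W=m['world_to_cam'],k=[m['fx'],m['fy'],m['cx'],m['cy']]); return p,d
def load(n):
    z=np.load(f'{n}.npz'); return z['p'],z['d'],z['W'],z['k']
def pt(n,u,v,z=None):
    p,d,W,k=load(n); r=np.array([(u-k[2])/k[0],(v-k[3])/k[1],1.]); C=np.linalg.inv(W)
    if z is None:
        dd=d[int(v)-1:int(v)+2,int(u)-1:int(u)+2]; q=r*np.median(dd)
        return C[:3,:3]@q+C[:3,3]
    w=C[:3,:3]@r; return C[:3,3]+w*(z-C[2,3])/w[2]
E
python3 - <<'E'
from h import *
o=get_obs(); print(o)
for n in ('scene','top'):
    p,d=snap(n); cv2.imwrite(f'pics/{n}0.png',p)
E
```

```text
{'clock': 0.0, 'joint_pos': array([ 8.86990152e+01,  2.05909959e+01,  6.32948820e-01, -2.05851404e-02,
       -7.01354301e+01, -1.65067493e+01]), 'qvel': array([-0.12793766,  0.02934435,  0.05765253, -0.03365819,  0.01295641,
        0.11304053]), 'tau': array([-4.82042105e-04, -5.82721674e+01,  2.93047446e+01,  6.99722752e+00,
        6.70033711e-03, -1.58403782e-04]), 'tool_pos': array([0.2063129 , 0.64220895, 0.24461989]), 'orientation': array([ 1.79904877e+02, -8.00842280e-03, -1.78147380e+01]), 'force': array([-0.21626696, -0.19816793, -0.24080931]), 'moment': array([ 0.00121596,  0.00686094, -0.00764601]), 'gripper_force': 0.0, 'opening': 0.08749600636534474}
```

View pics/top0.png

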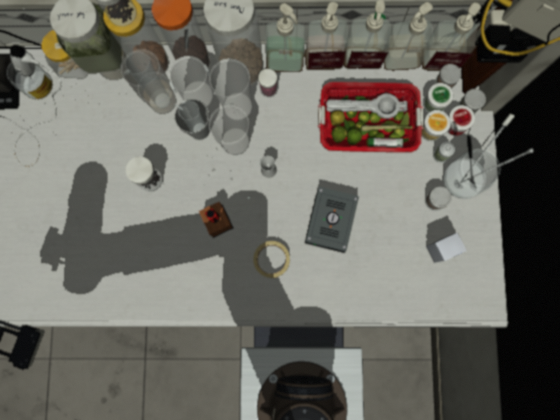

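View pics/scene0.png

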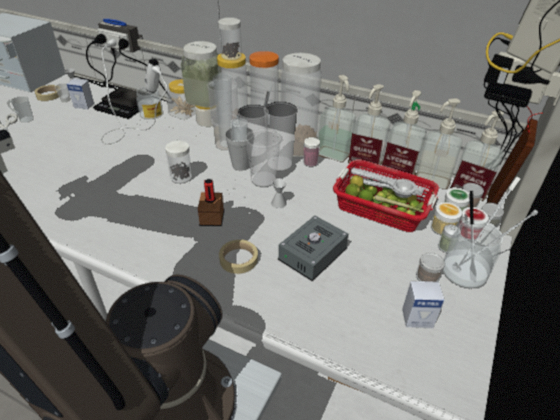

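The top view shows the stand with driver at about (214,217), the box with its screw at (332,217), tape roll at (272,258) and jigger at (268,163). The scene view agrees.

Run:
```python
from h import *
p,d,W,k=load('top')
a=cv2.resize(p[190:250,185:245],(480,480),interpolation=cv2.INTER_CUBIC)
b=cv2.resize(p[205:230,319:344],(300,300),interpolation=cv2.INTER_CUBIC)
c=np.zeros((480,790,3),np.uint8);c[:,:480]=a;c[:300,485:785]=b
cv2.imwrite('pics/crop1.png',c)
print(np.linalg.inv(W)[:3],k)
for u,v in [(214,217),(210,213),(224,232),(332,217),(312,240),(350,190),(332,232),(272,241),(268,160),(140,170)]: print(u,v,pt('top',u,v).round(4))
# points map of box: rows
```

```text
[[ 2.02831588e-04 -9.87531985e-01  1.57418354e-01  2.94694892e-01]
 [-9.99846965e-01  2.55344559e-03  1.73068112e-02  2.21815666e-02]
 [-1.74929888e-02 -1.57397774e-01 -9.87380340e-01  1.38628121e+00]] [508.84758505 508.84758505 283.28323288 210.83870957]
214 217 [0.4813 0.2191 0.1202]
210 213 [0.4902 0.228  0.1286]
224 232 [0.4569 0.2089 0.0034]
332 217 [ 0.489  -0.0825  0.0627]
312 240 [ 0.4292 -0.0298  0.0558]
350 190 [ 0.5735 -0.1383  0.0008]
332 232 [ 0.4503 -0.0825  0.0551]
272 241 [0.4303 0.0765 0.0202]
268 160 [0.6441 0.0864 0.0614]
140 170 [0.6044 0.4131 0.1168]
```

View pics/crop1.png

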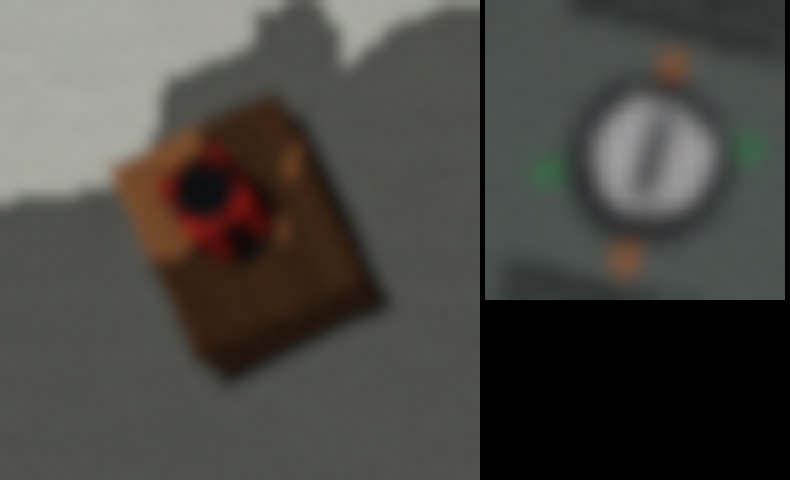

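>>> play_rows([
  [0.0296,-0.0431,0.01,0,0,0],
  [0.0296,-0.0431,0.01,0,0,0],
  [0.0296,-0.0431,0.01,0,0,0],
  [0.0296,-0.0431,0.01,0,0,0],
  [0.0296,-0.0431,0.01,0,0,0],
  [0.0296,-0.0431,0.01,0,0,0],
  [0.0296,-0.0431,0.01,0,0,0],
  [0.0296,-0.0431,0.01,0,0,0],
  [0.0296,-0.0431,0.01,0,0,0],
  [0.0296,-0.0431,0.01,0,0,0],
])

```text
clock: 1.1
tool_pos: [0.4437, 0.2962, 0.3258]
orientation: [180.0, 0.0, -17.8]
force: [1.2, 0.8, -0.3]
opening: 0.0879
gripper_force: 0.0
```

>>> play_rows([
  [0.0296,-0.0431,0,0,0,0],
  [0.0296,-0.0431,0,0,0,0],
  [0,0,0,0,0,0],
  [0,0,0,0,0,0],
  [0,0,0,0,0,0],
])

```text
clock: 1.6
tool_pos: [0.4903, 0.2292, 0.3253]
orientation: [180.0, 0.0, -17.8]
force: [-0.5, 0.6, -0.6]
opening: 0.0879
gripper_force: 0.0
```

Run:
```python
from h import *
o=get_obs(); print(o['tool_pos'],o['orientation'],o['joint_pos'],o['clock'])
p,d=snap('wrist'); cv2.imwrite('pics/w1.png',p)
_,_,W,k=load('wrist'); print(np.linalg.inv(W),k)
```

```text
[0.49026047 0.22924811 0.32531323] [ 1.79987082e+02  2.21298140e-02 -1.77995060e+01] [ 4.58070878e+01  5.41072978e+00 -8.73747099e+00 -1.45196535e-02
 -7.58732086e+01  2.63969551e+01] 1.6
[[-3.06856622e-01 -9.04685006e-01 -2.95607939e-01  5.70511041e-01]
 [-9.51755522e-01  2.91896734e-01  9.46452431e-02  2.04047474e-01]
 [ 6.62859828e-04  3.10389008e-01 -9.50609396e-01  4.64718315e-01]
 [ 0.00000000e+00  0.00000000e+00  0.00000000e+00  1.00000000e+00]] [307.66590477 307.66590477 280.57161591 204.67116435]
```

View pics/w1.png

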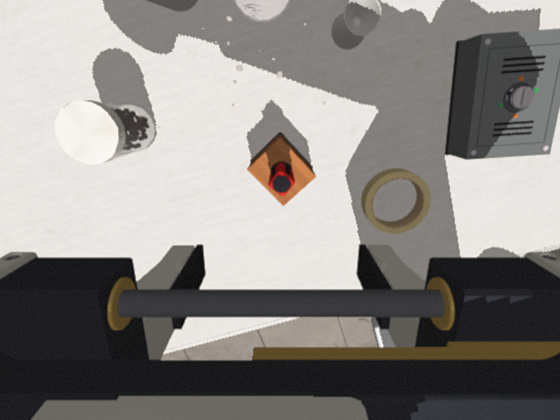

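The wrist view shows the driver handle top at about (282,182), stand corners (282,132),(315,176),(284,205),(248,168), and the screw at (519,97).

Run:
```python
from h import *
p,d,W,k=load('wrist')
cv2.imwrite('pics/crop2.png',cv2.resize(p[145:205,242:322],(800,600),interpolation=cv2.INTER_CUBIC))
for u,v in [(282,182)]: print(pt('wrist',u,v),pt('wrist',u,v,.13))
print(pt('wrist',519.5,97))
# stand corners
for c in [(282,132),(315,176),(284,205),(248,168)]: print(pt('wrist',*c,.065))
print(pt('top',210.1,213,.13),pt('top',332.5,217.6,.065))
a,b=pt('top',319+187/12-.5,205+68/12-.5,.055),pt('top',319+140/12-.5,205+258/12-.5,.055); print(a,b,np.degrees(np.arctan2(*(a-b)[1::-1])))
```

```text
[0.49125664 0.22768854 0.12980953] [0.49130171 0.2276751  0.13      ]
[ 0.48870096 -0.07704139  0.06613277]
[0.53797498 0.21235481 0.065     ]
[0.47026568 0.18810722 0.065     ]
[0.44432253 0.23952884 0.065     ]
[0.50766372 0.26904854 0.065     ]
[0.48997566 0.22756126 0.13      ] [ 0.4870771  -0.08361875  0.065     ]
[ 0.5083943  -0.08889989  0.055     ] [ 0.46620004 -0.07795038  0.055     ] -14.5475044418552
```

View pics/crop2.png

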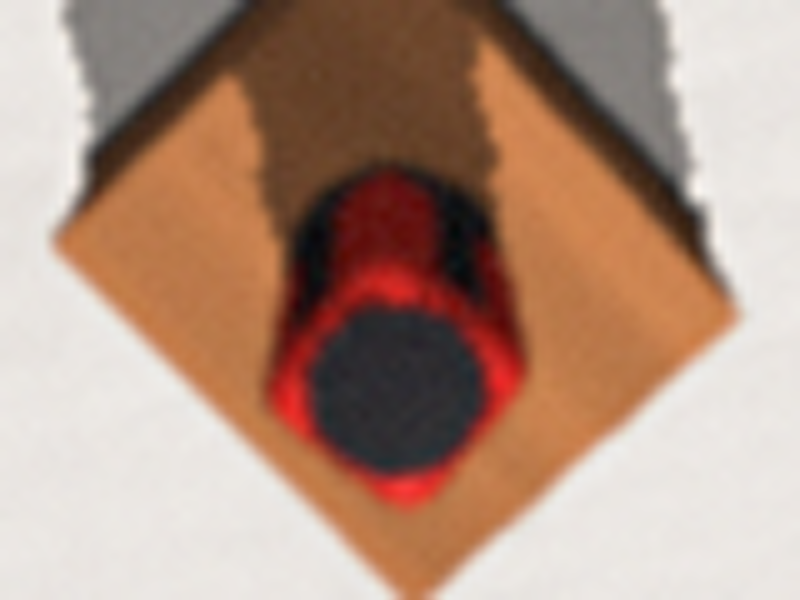

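Run:
```python
from h import *
c=[pt('wrist',242+u/10-.45,145+v/10-.45,.13) for u,v in [(268,395),(405,505),(527,370),(390,265)]]
print(np.array(c),np.mean(c,0))
for i in range(4):
    e=c[(i+1)%4]-c[i]; print(np.linalg.norm(e[:2]),np.degrees(np.arctan2(e[1],e[0])))
q=[np.array(x) for x in [(0.53797498,0.21235481),(0.47026568,0.18810722),(0.44432253,0.23952884),(0.50766372,0.26904854)]]
for i in range(4):
    e=q[(i+1)%4]-q[i]; print(np.linalg.norm(e),np.degrees(np.arctan2(e[1],e[0])))
```

```text
[[0.49374934 0.24294414 0.13      ]
 [0.47682334 0.23226057 0.13      ]
 [0.48759217 0.21449398 0.13      ]
 [0.50362911 0.22540294 0.13      ]] [0.49044849 0.22877541 0.13      ]
0.020015693329037323 -147.74018747995603
0.020775454846693228 -58.77876848636398
0.01939558257984366 34.22507230137093
0.020132153929050427 119.38961005371665
0.0719200592831937 -160.29688682576295
0.05759539942866011 116.77178177405672
0.06988217969343906 24.987529756333373
0.0642880354661775 -61.86884564212901
```

>>> play_rows([
  [0,-0.0015,-0.03,0,0,-0.0449],
  [0,0,-0.03,0,0,-0.0449],
  [0,0,-0.03,0,0,-0.0449],
  [0,0,-0.03,0,0,-0.0449],
  [0,0,-0.03,0,0,-0.0449],
  [0,0,-0.035,0,0,0],
  [0,0,-0.035,0,0,0],
  [0,0,-0.035,0,0,0],
  [0,0,-0.024,0,0,0],
  [0,0,0,0,0,0],
])

```text
clock: 2.65
tool_pos: [0.4886, 0.2276, 0.0998]
orientation: [179.7, -0.0, -58.1]
force: [0.2, -0.3, 0.0]
opening: 0.0876
gripper_force: 0.0
```

>>> play_rows([
  [0,0,0,0,0,0],
  [0,0,0,0,0,0],
  [0,0,0,0,0,0],
  [0,0,0,0,0,0],
  [0,0,0,0,0,0],
  [0,0,0,0,0,0],
  [0,0,0,0,0,0],
  [0,0,0,0,0,0],
], gripper=-1)

```text
clock: 3.45
tool_pos: [0.4906, 0.2276, 0.1024]
orientation: [180.0, -0.0, -58.2]
force: [-0.1, 0.6, -0.4]
opening: 0.0297
gripper_force: 0.0
```

>>> play_rows([
  [0,0,0,0,0,0],
  [0,0,0,0,0,0],
  [0,0,0,0,0,0],
  [0,0,0,0,0,0],
])

```text
clock: 3.85
tool_pos: [0.4906, 0.2276, 0.1023]
orientation: [180.0, -0.0, -58.2]
force: [0.3, 0.1, 0.2]
opening: 0.0241
gripper_force: 29.6
```

```bash
python3 -c "
from h import *
o=get_obs(); print(o)"
```

```text
{'clock': 3.85, 'joint_pos': array([ 4.56638266e+01,  1.60312378e+01, -2.68781708e+01,  3.78534404e-03,
       -4.70951863e+01, -1.38821554e+01]), 'qvel': array([-0.1017175 ,  0.11037336,  0.07316403, -0.0727984 ,  0.12732086,
        0.04982727]), 'tau': array([ 1.97570259e-01, -4.55377901e+01,  2.28801137e+01,  5.36031112e+00,
        5.39696252e-02,  6.33872740e-03]), 'tool_pos': array([0.49059628, 0.22762904, 0.10233487]), 'orientation': array([ 1.79996204e+02, -3.79399410e-03, -5.82157516e+01]), 'force': array([0.25208675, 0.05472776, 0.24027389]), 'moment': array([-0.13237991, -0.01181929, -0.0472233 ]), 'gripper_force': 29.566404819488525, 'opening': 0.02409117083178085}
```

>>> play_rows([
  [0,0,0.02,0,0,0],
  [0,0,0.04,0,0,0],
  [0,0,0.05,0,0,0],
  [0,0,0.05,0,0,0],
  [0,0,0.02,0,0,0],
  [-0.001,-0.04,0,0,0,0],
  [-0.001,-0.05,0,0,0,0],
  [-0.001,-0.05,0,0,0,0],
  [0,-0.05,0,0,0,0],
  [0,-0.05,0,0,0,0],
])

```text
clock: 4.85
tool_pos: [0.4877, 0.0342, 0.2464]
orientation: [-180.0, 0.0, -58.2]
force: [0.1, -0.3, -1.0]
opening: 0.0239
gripper_force: 29.6
```

>>> play_rows([
  [0,-0.05,0,0,0,0],
  [0,-0.05,0,0,0,0],
  [0,-0.0475,0,0,0,0],
  [0,0,0,0,0,0],
  [0,0,0,0,0,0],
  [0,0,0,0,0,0],
])

```text
clock: 5.45
tool_pos: [0.4882, -0.0819, 0.2463]
orientation: [180.0, 0.0, -58.2]
force: [-0.3, 0.9, -1.0]
opening: 0.0243
gripper_force: 29.6
```

Run:
```python
from h import *
o=get_obs(); print(o['tool_pos'],o['orientation'],o['force'],o['moment'],o['joint_pos'])
p,d=snap('wrist'); 
cv2.imwrite('pics/w2.png',cv2.resize(p[60:360,130:430],(600,600),interpolation=cv2.INTER_CUBIC))
```

```text
[ 0.48817248 -0.08188644  0.24625784] [ 1.79998434e+02  1.16810284e-02 -5.82107863e+01] [-0.29077951  0.93701486 -1.04209065] [ 0.06829746 -0.00108513  0.00844858] [ 1.32673023e+01  3.36907711e+00 -2.13721255e+01 -1.16470249e-02
 -6.52639939e+01  1.85267857e+01]
```

View pics/w2.png

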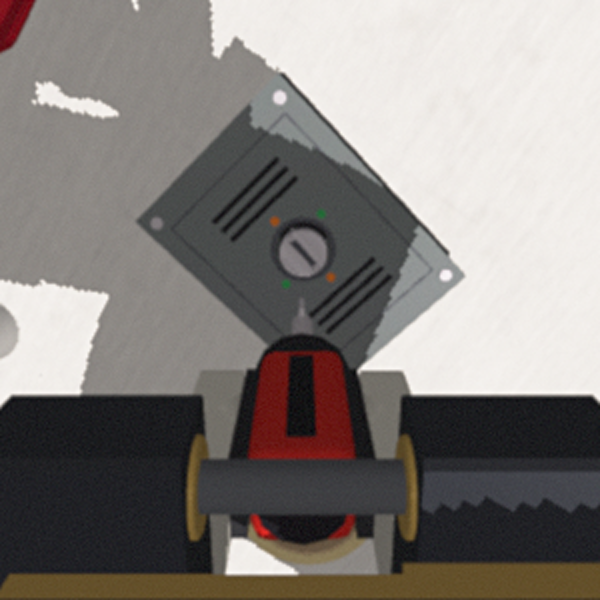

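The bit (crop 302,300) appears edge-on, so its width runs along tool x (yaw −58°); the slot runs (292,240)–(315,265) in the crop. I'll turn +43.7° to line up with −14.5°.

>>> play_rows([
  [0,0,-0.0144,0,0,0.0405],
  [0,0,-0.0144,0,0,0.0405],
  [0,0,-0.0144,0,0,0.0405],
  [0,0,-0.0144,0,0,0.0405],
  [0,0,-0.0144,0,0,0.0405],
  [0,0,-0.0144,0,0,0.0405],
  [0,0,0,0,0,0],
  [0,0,0,0,0,0],
  [0,0,0,0,0,0],
])

```text
clock: 6.4
tool_pos: [0.4887, -0.0818, 0.1779]
orientation: [-180.0, -0.1, -14.6]
force: [0.2, -0.2, -0.9]
opening: 0.0239
gripper_force: 29.6
```

Run:
```python
from h import *
o=get_obs(); print(o['tool_pos'],o['orientation'],o['force'],o['joint_pos'])
p,d=snap('wrist'); _,_,W,k=load('wrist')
t=o['tool_pos']
def pr(x):
    q=W[:3,:3]@x+W[:3,3]; return q[:2]/q[2]*k[:2]+k[2:],q[2]
print('tip pred',pr(t-[0,0,.092]),'screw', pr(np.array([.487,-.0836,.065])))
cv2.imwrite('pics/w3.png',cv2.resize(p[150:225,230:330],(800,600),interpolation=cv2.INTER_CUBIC))
```

```text
[ 0.48871082 -0.08182907  0.17792331] [-1.79982001e+02 -5.57427124e-02 -1.45875418e+01] [ 0.21052613 -0.21069681 -0.87114085] [ 1.32750930e+01  6.87995922e+00 -2.71045489e+01  1.22361502e-02
 -5.59578001e+01  6.21305293e+01]
tip pred (array([281.29894135, 215.00240989]), np.float64(0.24615783035121688)) screw (array([283.71918143, 208.07380719]), np.float64(0.2664299264408731))
```

View pics/w3.png

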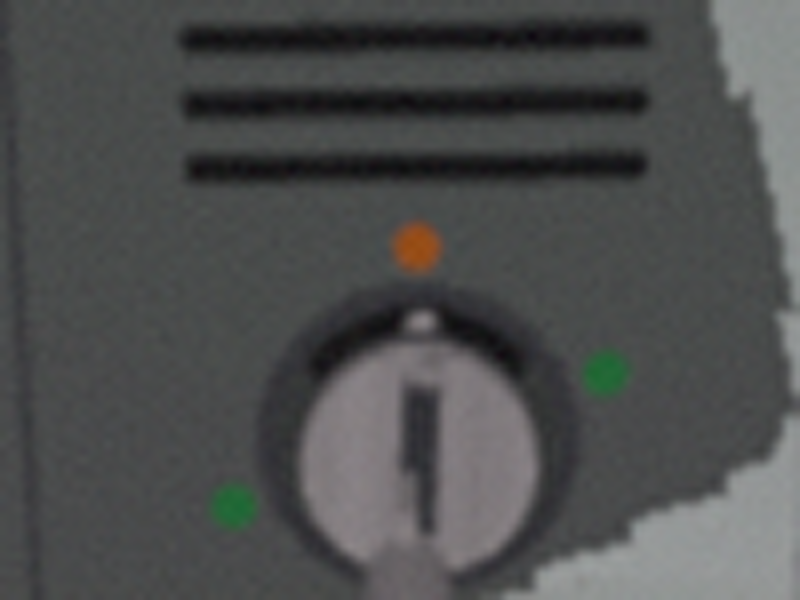

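The crop shows the head centred at (420,460), slot from v 385 to 535, and the bit's far corner at about (408,475), roughly 1.5 px left of the slot.

Run:
```python
from h import *
f=lambda u,v:(230+u/8-.44,150+v/8-.44)
C=np.linalg.inv(load('wrist')[2]); print(C[:3,0],C[:3,1])
print('slot',pt('wrist',*f(420,460),.065))
b=pt('wrist',*f(408,475),.1779-.092); a=np.radians(-14.6)
print('bitend',b,'mid',b-.007*np.array([np.cos(a),np.sin(a),0]))
```

```text
[-2.52962691e-01 -9.67476028e-01  1.11129585e-04] [-0.92009168  0.24060877  0.30909337]
slot [ 0.48825923 -0.08244271  0.065     ]
bitend [ 0.49381341 -0.0825522   0.0859    ] mid [ 0.48703944 -0.08078771  0.0859    ]
```

>>> play_rows([
  [0.0005,-0.0017,-0.006,0,0,0],
  [0,0,-0.006,0,0,0],
  [0,0,-0.005,0,0,0],
  [0,0,-0.004,0,0,0],
  [0,0,-0.003,0,0,0],
  [0,0,-0.002,0,0,0],
  [0,0,-0.002,0,0,0],
  [0,0,-0.0019,0,0,0],
  [0,0,0,0,0,0],
  [0,0,0,0,0,0],
])

```text
clock: 7.45
tool_pos: [0.4886, -0.0837, 0.1534]
orientation: [180.0, -0.0, -14.5]
force: [0.1, 0.2, -0.7]
opening: 0.024
gripper_force: 29.6
```

Run:
```python
from h import *
o=get_obs(); print(o['tool_pos'],o['orientation'],o['force'],o['moment'],o['clock'])
p,d=snap('wrist')
cv2.imwrite('pics/w4.png',cv2.resize(p[165:225,240:320],(800,600),interpolation=cv2.INTER_CUBIC))
```

```text
[ 0.4886492  -0.08367372  0.15337591] [ 1.79999645e+02 -5.81337889e-03 -1.44716066e+01] [ 0.07009995  0.17444619 -0.72076091] [-0.00291802  0.01642433 -0.02046197] 7.45
```

View pics/w4.png

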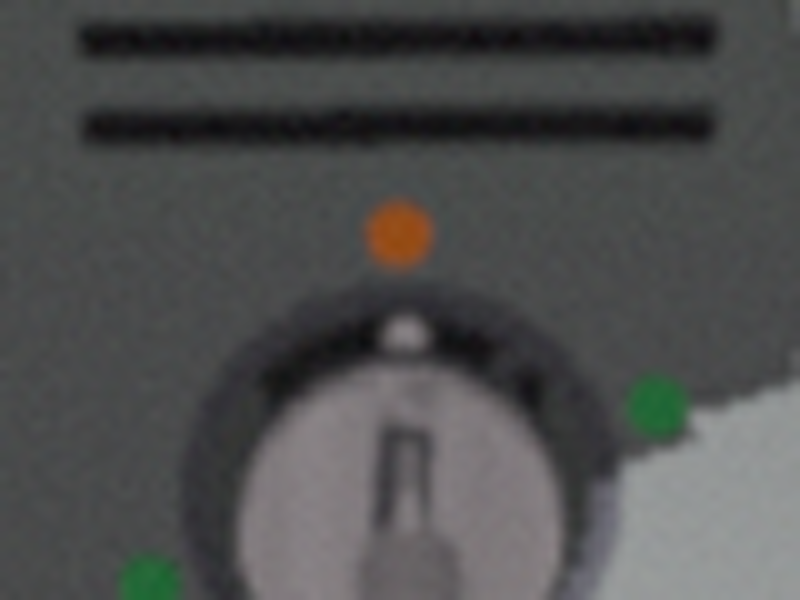

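The bit sits inside the slot (slot left edge u≈385, right edge ≈430, bit between) with no force. Now I'll press gently.

>>> play_rows([
  [0,0,-0.00125,0,0,0],
  [0,0,-0.00125,0,0,0],
  [0,0,-0.00125,0,0,0],
  [0,0,0,0,0,0],
  [0,0,0,0,0,0],
])

```text
clock: 8.0
tool_pos: [0.4888, -0.0837, 0.1504]
orientation: [-180.0, -0.0, -14.5]
force: [-0.0, 1.0, 0.8]
opening: 0.0239
gripper_force: 29.6
```

>>> play_rows([
  [0,0,-0.00125,0,0,0],
  [0,0,0,0,0,0],
  [0,0,0,0,0,0],
])

```text
clock: 8.3
tool_pos: [0.4887, -0.0836, 0.1494]
orientation: [-180.0, -0.0, -14.5]
force: [0.5, 0.8, 1.5]
opening: 0.0242
gripper_force: 29.6
```

>>> play_rows([
  [0,0,-0.00125,0,0,0],
  [0,0,0,0,0,0],
  [0,0,0,0,0,0],
])

```text
clock: 8.6
tool_pos: [0.4887, -0.0836, 0.1484]
orientation: [-180.0, -0.0, -14.5]
force: [0.3, 0.8, 1.1]
opening: 0.0244
gripper_force: 29.6
```

>>> play_rows([
  [0,0,-0.00125,0,0,0],
  [0,0,0,0,0,0],
  [0,0,0,0,0,0],
])

```text
clock: 8.9
tool_pos: [0.4887, -0.0837, 0.1474]
orientation: [-180.0, -0.0, -14.5]
force: [0.4, 0.2, 1.0]
opening: 0.0242
gripper_force: 29.6
```

>>> play_rows([
  [0,0,-0.00125,0,0,0],
  [0,0,0,0,0,0],
  [0,0,0,0,0,0],
])

```text
clock: 9.2
tool_pos: [0.4887, -0.0837, 0.1464]
orientation: [-180.0, -0.0, -14.5]
force: [1.0, 0.3, 2.1]
opening: 0.0241
gripper_force: 29.6
```

>>> play_rows([
  [0,0,-0.00125,0,0,0],
  [0,0,0,0,0,0],
  [0,0,0,0,0,0],
])

```text
clock: 9.5
tool_pos: [0.4887, -0.0837, 0.1453]
orientation: [-180.0, -0.0, -14.5]
force: [1.0, 0.2, 2.5]
opening: 0.0242
gripper_force: 29.6
```

>>> play_rows([
  [0,0,-0.001,0,0,0],
  [0,0,0,0,0,0],
  [0,0,0,0,0,0],
])

```text
clock: 9.8
tool_pos: [0.4887, -0.0837, 0.1445]
orientation: [-180.0, -0.0, -14.5]
force: [0.8, 0.0, 2.8]
opening: 0.0241
gripper_force: 29.6
```

>>> play_rows([
  [0,0,-0.001,0,0,0],
  [0,0,0,0,0,0],
  [0,0,0,0,0,0],
])

```text
clock: 10.1
tool_pos: [0.4887, -0.0837, 0.1437]
orientation: [-180.0, -0.0, -14.5]
force: [1.6, -0.0, 2.5]
opening: 0.0242
gripper_force: 29.6
```

>>> play_rows([
  [0,0,-0.001,0,0,0],
  [0,0,0,0,0,0],
  [0,0,0,0,0,0],
])

```text
clock: 10.4
tool_pos: [0.4887, -0.0837, 0.1429]
orientation: [-180.0, -0.0, -14.5]
force: [1.3, 0.8, 2.6]
opening: 0.0241
gripper_force: 29.6
```

>>> play_rows([
  [0,0,-0.001,0,0,0],
  [0,0,0,0,0,0],
  [0,0,0,0,0,0],
])

```text
clock: 10.7
tool_pos: [0.4886, -0.0837, 0.1421]
orientation: [180.0, -0.0, -14.5]
force: [1.6, 0.1, 3.0]
opening: 0.024
gripper_force: 29.6
```

>>> play_rows([
  [0,0,-0.001,0,0,0],
  [0,0,0,0,0,0],
  [0,0,0,0,0,0],
])

```text
clock: 11.0
tool_pos: [0.4887, -0.0837, 0.1413]
orientation: [-180.0, -0.0, -14.5]
force: [1.3, 0.2, 3.3]
opening: 0.0241
gripper_force: 29.6
```

>>> play_rows([
  [0,0,-0.001,0,0,0],
  [0,0,0,0,0,0],
  [0,0,0,0,0,0],
])

```text
clock: 11.3
tool_pos: [0.4887, -0.0837, 0.1405]
orientation: [180.0, -0.0, -14.5]
force: [1.0, -0.2, 3.6]
opening: 0.0239
gripper_force: 29.6
```

>>> play_rows([
  [0,0,-0.001,0,0,0],
  [0,0,0,0,0,0],
  [0,0,0,0,0,0],
])

```text
clock: 11.6
tool_pos: [0.4886, -0.0837, 0.1397]
orientation: [-180.0, -0.0, -14.5]
force: [1.1, -0.4, 4.1]
opening: 0.0243
gripper_force: 29.6
```

>>> play_rows([
  [0,0,-0.001,0,0,0],
  [0,0,0,0,0,0],
  [0,0,0,0,0,0],
])

```text
clock: 11.9
tool_pos: [0.4887, -0.0837, 0.1389]
orientation: [180.0, -0.0, -14.5]
force: [1.6, 0.2, 3.9]
opening: 0.0241
gripper_force: 29.6
```

>>> play_rows([
  [0,0,-0.001,0,0,0],
  [0,0,0,0,0,0],
  [0,0,0,0,0,0],
])

```text
clock: 12.2
tool_pos: [0.4887, -0.0837, 0.1384]
orientation: [180.0, -0.0, -14.5]
force: [0.4, 1.2, 6.9]
opening: 0.0239
gripper_force: 29.6
```

Stop felt (about 7.8 N on the screw). Turning clockwise with a touch more push.

>>> play_rows([
  [0,0,-0.0001,0,0,-0.02],
  [0,0,0,0,0,-0.02],
  [0,0,0,0,0,-0.02],
  [0,0,0,0,0,-0.02],
  [0,0,0,0,0,-0.02],
  [0,0,0,0,0,0],
])

```text
clock: 12.8
tool_pos: [0.4885, -0.0838, 0.1383]
orientation: [180.0, -0.0, -32.6]
force: [-0.2, 0.4, 6.8]
opening: 0.0239
gripper_force: 29.6
```

```bash
python3 -c "
from h import *
o=get_obs(); print(o['tool_pos'],o['orientation'],o['force'],o['moment'])"
```

```text
[ 0.4885338  -0.08379187  0.13831252] [ 1.79987461e+02 -4.24681521e-03 -3.25934578e+01] [-0.16117385  0.36076702  6.75597705] [ 0.21751421 -0.12335733  0.01275497]
```

>>> play_rows([
  [0,0,0,0,0,-0.022],
  [0,0,0,0,0,-0.022],
  [0,0,0,0,0,-0.022],
  [0,0,0,0,0,-0.022],
  [0,0,0,0,0,-0.022],
  [0,0,0,0,0,-0.022],
  [0,0,0,0,0,-0.022],
  [0,0,0,0,0,0],
])

```text
clock: 13.6
tool_pos: [0.4884, -0.0838, 0.1383]
orientation: [180.0, -0.0, -60.3]
force: [-0.8, 1.0, 7.0]
opening: 0.0241
gripper_force: 29.6
```

```bash
python3 -c "
from h import *
o=get_obs(); print(o['tool_pos'],o['orientation'],o['force'],o['moment'])
p,d=snap('wrist')
cv2.imwrite('pics/w5.png',cv2.resize(p[165:225,240:320],(800,600),interpolation=cv2.INTER_CUBIC))"
```

```text
[ 0.48841262 -0.08382666  0.13828343] [ 1.79979114e+02 -5.99529379e-03 -6.03262346e+01] [-0.81139426  1.00290047  6.98308514] [ 0.16968808 -0.00100389 -0.05015629]
```

View pics/w5.png

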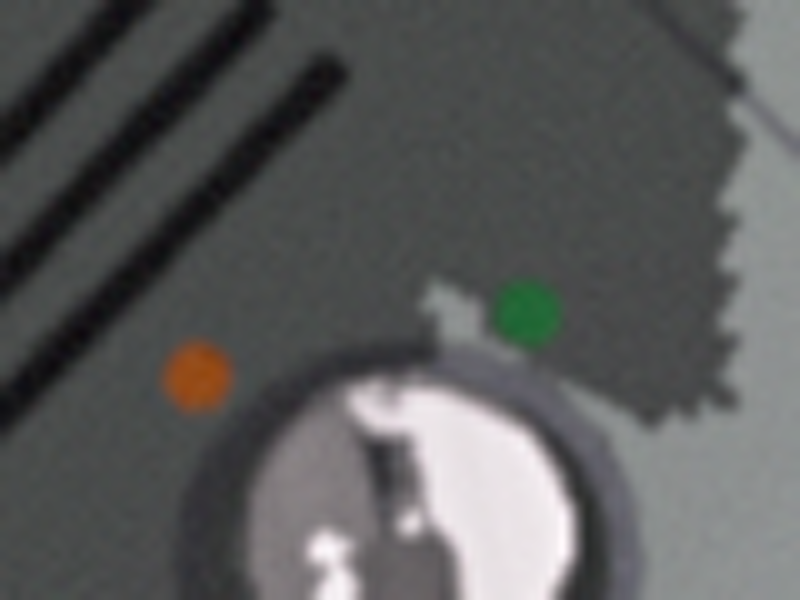

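The screw is following (white pointer now near (385,395), between orange and green), lagging a bit. Continue.

>>> play_rows([
  [0,0,0,0,0,-0.022],
  [0,0,0,0,0,-0.022],
  [0,0,0,0,0,-0.022],
  [0,0,0,0,0,-0.022],
  [0,0,0,0,0,-0.022],
  [0,0,0,0,0,-0.022],
  [0,0,0,0,0,-0.022],
  [0,0,0,0,0,-0.022],
  [0,0,0,0,0,0],
  [0,0,0,0,0,0],
])

```text
clock: 14.65
tool_pos: [0.488, -0.0839, 0.1382]
orientation: [179.9, -0.0, -91.9]
force: [-1.0, 0.9, 7.7]
opening: 0.0239
gripper_force: 29.6
```

```bash
python3 -c "
from h import *
o=get_obs(); print(o['tool_pos'],o['orientation'],o['force'],o['moment'])
p,d=snap('wrist')
cv2.imwrite('pics/w6.png',cv2.resize(p[165:225,240:320],(800,600),interpolation=cv2.INTER_CUBIC))"
```

```text
[ 0.48799361 -0.08388265  0.13817125] [ 1.79934901e+02 -2.31121944e-02 -9.18809560e+01] [-1.02076498  0.89963033  7.72773999] [ 0.312636    0.47988983 -0.0308739 ]
```

View pics/w6.png

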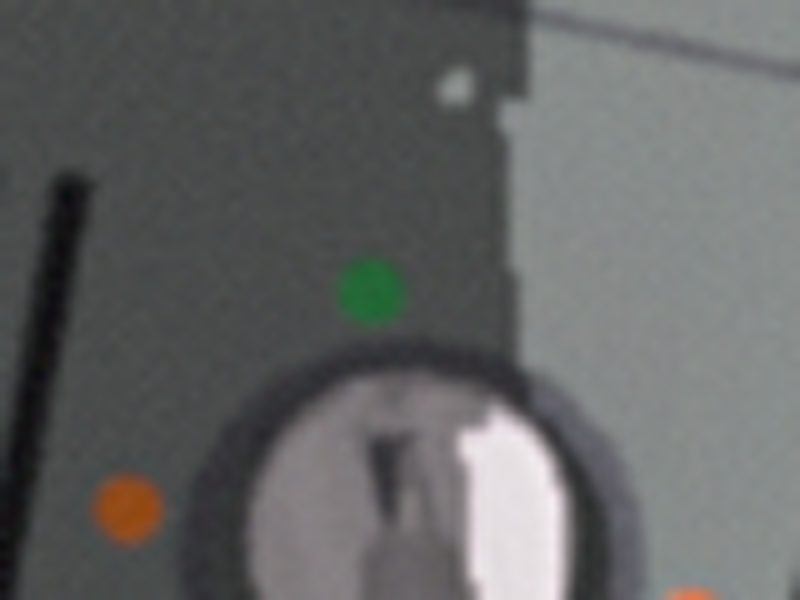

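The slot (end near (392,440)) and the green dot (370,292) are nearly on one line through the head centre. About 67° by my estimate; I'll turn a little more, back the bit off within its play, then lift.

>>> play_rows([
  [0,0,0,0,0,-0.0125],
  [0,0,0,0,0,-0.0125],
  [0,0,0,0,0,0],
  [0,0,0,0,0,0],
])

```text
clock: 15.1
tool_pos: [0.4879, -0.0839, 0.1382]
orientation: [179.9, -0.0, -96.4]
force: [-2.0, 0.9, 9.4]
opening: 0.0242
gripper_force: 29.6
```

```bash
python3 -c "
from h import *
o=get_obs(); print(o['tool_pos'],o['orientation'],o['force'],o['moment'])"
```

```text
[ 0.48794521 -0.08389512  0.13817444] [ 1.79933455e+02 -2.63855929e-02 -9.63831098e+01] [-2.01133844  0.94369937  9.38905849] [0.34217259 0.55113624 0.04070173]
```

>>> play_rows([
  [0,0,0,0,0,0.015],
  [0,0,0,0,0,0.015],
  [0,0,0,0,0,0.015],
  [0,0,0,0,0,0],
])

```text
clock: 15.5
tool_pos: [0.4882, -0.0839, 0.1383]
orientation: [180.0, -0.0, -88.2]
force: [0.2, 0.9, 6.5]
opening: 0.0238
gripper_force: 29.6
```

>>> play_rows([
  [0,0,0.00125,0,0,0],
  [0,0,0.00125,0,0,0],
  [0,0,0.00125,0,0,0],
  [0,0,0.00125,0,0,0],
  [0,0,0,0,0,0],
  [0,0,0,0,0,0],
])

```text
clock: 16.1
tool_pos: [0.4882, -0.0838, 0.1417]
orientation: [179.9, -0.0, -88.3]
force: [-0.4, -0.6, 1.8]
opening: 0.0244
gripper_force: 29.6
```

```bash
python3 -c "
from h import *
o=get_obs(); print(o['tool_pos'],o['orientation'],o['force'],o['moment'])"
```

```text
[ 0.48818663 -0.0837557   0.1417412 ] [ 1.79947255e+02 -2.70543698e-03 -8.82864938e+01] [-0.37850186 -0.64204772  1.82089886] [-0.21369338  0.06080809 -0.02824476]
```

>>> play_rows([
  [0,0,0.00125,0,0,0],
  [0,0,0,0,0,0],
  [0,0,0,0,0,0],
])

```text
clock: 16.4
tool_pos: [0.4883, -0.0836, 0.1427]
orientation: [180.0, 0.0, -88.3]
force: [-0.4, 0.1, -0.8]
opening: 0.024
gripper_force: 29.6
```

```bash
python3 -c "
from h import *
o=get_obs(); print(o['tool_pos'],o['orientation'],o['force'],o['moment'])"
```

```text
[ 0.48828733 -0.08361596  0.14273742] [ 1.79960532e+02  8.25926249e-03 -8.82832094e+01] [-0.36171987  0.06690225 -0.80870748] [ 0.04785807 -0.02580489  0.02236473]
```

The spring is off the bit while the screw is still down, so it is held. Lift and check the slot angle by code.

>>> play_rows([
  [0,0,0.005,0,0,0],
  [0,0,0.01,0,0,0],
  [0,0,0.02,0,0,0],
  [0,0,0.025,0,0,0],
  [0,0,0.025,0,0,0],
  [0,0,0.03,0,0,0],
  [0,0,0.03,0,0,0],
  [0,0,0,0,0,0],
  [0,0,0,0,0,0],
])

```text
clock: 17.3
tool_pos: [0.4887, -0.0836, 0.2598]
orientation: [-179.9, 0.0, -88.3]
force: [-0.9, -0.5, -1.2]
opening: 0.0241
gripper_force: 29.6
```

Run:
```python
from h import *
o=get_obs(); print(o['tool_pos'],o['orientation'],o['clock'])
p,d=snap('wrist'); _,_,W,k=load('wrist')
# rectified overhead view of plane z=.0545 (head top when locked), 0.25mm/px, centre on screw
def rect(n,z,c=(.488,-.083),h=.02,s=.00025):
    P,_,W,k=load(n); N=int(2*h/s)+1
    X,Y=np.meshgrid(c[0]+h-np.arange(N)*s,c[1]+h-np.arange(N)*s,indexing='ij')
    q=np.stack([X,Y,0*X+z],-1)@W[:3,:3].T+W[:3,3]
    return cv2.remap(P,(q[...,0]/q[...,2]*k[0]+k[2]).astype(np.float32),(q[...,1]/q[...,2]*k[1]+k[3]).astype(np.float32),cv2.INTER_CUBIC)
r=rect('wrist',.055,h=.03)
cv2.imwrite('pics/r.png',r)
hsv=cv2.cvtColor(r,cv2.COLOR_BGR2HSV)
for nm,lo,hi in [('orange',5,22),('green',50,80)]:
    m=((hsv[...,0]>=lo)&(hsv[...,0]<=hi)&(hsv[...,1]>120)).astype(np.uint8)
    n,l,st,ce=cv2.connectedComponentsWithStats(m)
    for i in range(1,n):
        if st[i,4]>40: print(nm,st[i,4],(.488+.03-ce[i,1]*.00025).round(4),(-.083+.03-ce[i,0]*.00025).round(4))
g=cv2.cvtColor(r,cv2.COLOR_BGR2GRAY)
for row in cv2.resize(g[60:180,60:180],(40,40),interpolation=cv2.INTER_AREA): print(' '.join('%3d'%x for x in row))
```

```text
[ 0.48868401 -0.0835645   0.25980107] [-1.79907273e+02  3.37209531e-02 -8.82822742e+01] 17.3
orange 348 0.5092 -0.0875
orange 354 0.466 -0.0765
green 220 0.4899 -0.1042
green 220 0.4853 -0.0599
 73  74  73  71  69  65  61  55  52  53  55  55  54  55  54  52  51  50  49  49  52  53  52  49  48  49  51  53  55  54  57  64  69  72  73  76  77  77  75  74
 73  72  72  69  61  57  56  55  55  57  56  55  52  52  52  51  48  48  51  53  52  52  53  52  51  53  53  52  50  48  50  57  62  64  67  73  77  76  75  74
 73  69  67  63  54  50  51  52  54  55  53  51  52  55  59  61  60  59  62  64  62  62  61  57  53  52  50  46  42  42  46  51  55  57  62  68  73  74  74  74
 71  65  60  55  51  49  51  51  51  53  53  55  61  70  77  83  86  87  89  89  88  86  82  78  70  63  56  46  38  36  39  44  48  52  55  62  68  73  75  75
 64  61  55  51  53  55  56  54  53  56  63  72  80  91  99 108 114 117 119 116 114 111 106 104  95  85  74  59  48  39  37  38  43  48  51  57  64  71  75  76
 59  57  53  51  55  59  59  58  60  68  82  97 104 111 117 123 127 128 129 127 124 122 122 119 114 109 10
[... 4793 characters left out ...]
 114 107  98  84  69  51  39  37  41  47  53  58  64  69  73
 65  57  54  53  55  57  56  53  54  61  69  80  90  97 105 113 125 131 130 131 130 128 124 116 106  93  81  72  60  46  34  32  39  46  53  58  64  70  73  74
 68  62  57  53  52  57  56  51  51  54  59  63  67  73  82  92 103 109 109 109 108 105 100  92  82  71  65  60  50  38  36  40  43  49  56  62  69  74  74  73
 72  67  60  56  55  53  53  54  52  52  54  55  55  58  64  71  76  77  77  78  79  76  72  67  60  56  54  51  47  43  45  49  50  54  61  68  74  76  73  73
 75  71  66  63  60  55  52  53  52  53  54  54  52  54  57  59  60  59  58  58  58  59  57  54  53  52  51  48  48  52  54  54  57  61  66  72  76  76  75  74
```

Slot lies along −83.6°, green dots along −84.1°: locked at about 1.21 rad. Back to the stand.

>>> play_rows([
  [0.0003,0.0486,0,0,0,0.0209],
  [0.0003,0.0486,0,0,0,0.0209],
  [0.0003,0.0486,0,0,0,0.0209],
  [0.0003,0.0486,0,0,0,0.0209],
  [0.0003,0.0486,0,0,0,0.0209],
  [0.0003,0.0486,0,0,0,0.0209],
  [0.0003,0.0486,0,0,0,0.0209],
  [0.0003,0.0486,0,0,0,0.0209],
  [0,0,0,0,0,0],
  [0,0,0,0,0,0],
])

```text
clock: 18.35
tool_pos: [0.4898, 0.2279, 0.2576]
orientation: [179.8, -0.0, -58.1]
force: [-0.0, -0.4, -1.9]
opening: 0.0242
gripper_force: 29.6
```

>>> play_rows([
  [0,0,0,0,0,0],
  [0,0,0,0,0,0],
])

```text
clock: 18.55
tool_pos: [0.4904, 0.2264, 0.2588]
orientation: [180.0, -0.0, -58.3]
force: [-0.1, -0.3, -1.1]
opening: 0.0241
gripper_force: 29.6
```

Run:
```python
from h import *
o=get_obs(); print(o['tool_pos'],o['orientation'],o['force'],o['moment'])
```

```text
[0.49041875 0.22639602 0.25884055] [ 1.79971123e+02 -4.93269167e-03 -5.82549446e+01] [-0.07266217 -0.31274842 -1.13735778] [ 0.02299634 -0.01044252 -0.00197793]
```

>>> play_rows([
  [0.0002,0.0015,-0.024,0,0,0],
  [0,0,-0.024,0,0,0],
  [0,0,-0.024,0,0,0],
  [0,0,-0.024,0,0,0],
  [0,0,-0.024,0,0,0],
  [0,0,-0.012,0,0,0],
  [0,0,-0.01,0,0,0],
  [0,0,0,0,0,0],
])

```text
clock: 19.35
tool_pos: [0.4905, 0.228, 0.1449]
orientation: [179.9, -0.0, -58.2]
force: [-1.1, 0.2, -1.3]
opening: 0.024
gripper_force: 29.6
```

>>> play_rows([
  [0,0,-0.01,0,0,0],
  [0,0,-0.01,0,0,0],
  [0,0,-0.01,0,0,0],
  [0,0,-0.008,0,0,0],
  [0,0,-0.006,0,0,0],
  [0,0,-0.004,0,0,0],
  [0,0,-0.002,0,0,0],
  [0,0,0,0,0,0],
  [0,0,0,0,0,0],
])

```text
clock: 20.25
tool_pos: [0.4908, 0.2286, 0.1056]
orientation: [-180.0, 0.0, -58.2]
force: [0.1, 0.7, -0.4]
opening: 0.0241
gripper_force: 29.6
```

>>> play_rows([
  [0,-0.0012,-0.0015,0,0,0],
  [0,0,-0.0012,0,0,0],
  [0,0,-0.0008,0,0,0],
  [0,0,0,0,0,0],
  [0,0,0,0,0,0],
])

```text
clock: 20.75
tool_pos: [0.4907, 0.2276, 0.1027]
orientation: [-180.0, -0.0, -58.2]
force: [-0.6, -0.6, 0.1]
opening: 0.0243
gripper_force: 29.6
```

>>> play_rows([
  [0,0,-0.0004,0,0,0],
  [0,0,0,0,0,0],
])

```text
clock: 20.95
tool_pos: [0.4907, 0.2276, 0.1023]
orientation: [-180.0, 0.0, -58.2]
force: [-0.6, -0.2, -0.4]
opening: 0.0241
gripper_force: 29.6
```

>>> play_rows([
  [0,0,0,0,0,0],
  [0,0,0,0,0,0],
  [0,0,0,0,0,0],
  [0,0,0,0,0,0],
  [0,0,0,0,0,0],
  [0,0,0,0,0,0],
  [0,0,0,0,0,0],
  [0,0,0,0,0,0],
], gripper=1)

```text
clock: 21.75
tool_pos: [0.4907, 0.2276, 0.1023]
orientation: [180.0, -0.0, -58.2]
force: [0.2, -0.3, -0.2]
opening: 0.0824
gripper_force: 0.0
```

>>> play_rows([
  [0,0,0.01,0,0,0],
  [0,0,0.03,0,0,0],
  [0,0,0.04,0,0,0],
  [0,0,0.05,0,0,0],
  [0,0,0.05,0,0,0],
  [0,0,0.05,0,0,0],
  [0,0,0.05,0,0,0],
  [0,0,0,0,0,0],
  [0,0,0,0,0,0],
  [0,0,0,0,0,0],
])

```text
clock: 22.75
tool_pos: [0.4902, 0.2273, 0.3257]
orientation: [179.9, 0.0, -58.2]
force: [-0.3, -0.7, -0.4]
opening: 0.088
gripper_force: 0.0
```

Run:
```python
from h import *
o=get_obs(); print(o['tool_pos'],o['clock'],o['force'])
p0,d0,W,k=load('top'); p,d=snap('top')
print('driver',pt('top',210,213), (np.abs(cv2.absdiff(p,p0)[195:240,195:240]).max(2)>60).sum())
for n,b in [('tape',(240,275,255,292)),('jig',(150,178,258,280)),('screw',(210,225,325,340))]:
    a=slice(b[0],b[1]),slice(b[2],b[3]); print(n,(np.abs(d[a]-d0[a])>.012).sum())
snap('wrist'); W=load('wrist')[2]
P,D,W,k=load('wrist'); C=np.linalg.inv(W)
v,u=np.mgrid[:420,:560]; X=np.stack([(u-k[2])/k[0]*D,(v-k[3])/k[1]*D,D],-1)@C[:3,:3].T+C[:3,3]
m=(np.hypot(X[...,0]-.4905,X[...,1]-.2276)<.035)&(X[...,2]>.1)&(X[...,2]<.2)&(D>0)
t=X[m&(X[...,2]>.125)]; print('top of driver',t.mean(0),t[:,2].max(),len(t))
```

```text
[0.49017015 0.22730623 0.32573039] 22.75 [-0.32385182 -0.67978992 -0.4348642 ]
driver [0.44857564 0.18421766 0.39633799] 887
tape 14
jig 10
screw 40
top of driver [0.49022252 0.22799272 0.12874824] 0.13173236742940414 393
```

```bash
python3 -c "
from h import *
print(close_job())"
```

```text
the job is handed in; nothing more can be done
None
```

The hatch screw is locked at about 1.21 rad, slot in line with the green dots; the screwdriver is back upright in its block, the gripper is clear of everything, and the job was handed in at about 23 s.

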